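# Stop the spinning kitchen turntable on its slot

### The job

The dark wooden turntable that carries the bean tin has been left spinning on its white base. Slow it by touch so that it stops with its one round hole (not an oblong one) over the slot in the base, ready for its locking peg, and take the hand away leaving it at rest.

Things in the scene. Friction and masses are not known exactly. Their poses are not given: they have to be found in the camera images.
- turntable (a joint): Angle (rad) of the disc about the vertical hub axis, growing anticlockwise from above without wrapping; round hole over slot at 0 and all multiples of 2*pi. A starter spins it up in the first 2 s (reads -0.7 till then) to 0.7 to 1.1 rad/s; then it coasts, losing 0.02 to 0.03 rad/s each second. A few newtons of fingertip on its top stop it almost at once; stopped, it stays; a pressing finger can also drag it.
- round_hole (a point): Centre of the one round hole (28 mm wide) at the top face of the dark wooden disc, 92 mm from the hub; turns with it. Disc 240 mm across, 14 mm thick, top 40 mm above the worktop. Two oblong holes (28 x 65 mm) lie 120 degrees either side of it at that radius; the rest is flat. A tin, 75 mm across, 58 mm tall, is held in a 90 mm wire ring at the middle and turns too.
- slot (a point): Where the round hole's centre should stop: mid-width of the slot, 92 mm from the hub, at the height of the disc's top. The slot is a radial cut 52 mm wide in the fixed round white base (296 mm across, 22 mm high); it runs from under the disc out through the base's rim, where it shows as a dark gap. The point's x axis points to the hub.
- hub (a point): Centre of the disc, on its axis, at the height of its top face (40 mm above the worktop); it stays put.

How it is judged (in metres and radians):
At the end, for the whole second after the job is handed in: The turntable is at rest (under 0.05 rad/s) with the centre of its round hole within 18 mm (about 11 degrees) of the middle of the slot (horizontal distance between round_hole and slot below 0.018 m and velocity of joint turntable between -0.05 and 0.05 rad/s); the robot touches nothing.
It also fails if it takes over 48 s, if anything falls off the work surface, if the arm or the gripper's body presses on something with over 40 N, if the wrist force passes 120 N, or if a joint passes its speed limit or range.

### The arm

A 6-joint arm with a two-finger parallel gripper is mounted at the origin on a cart in front of the work surface, level with it; the furniture and walls round the work are solid. World frame = base frame: x ahead of the robot, y to its left, z up, the work surface at z = 0. Lengths are in mm, angles in rad, forces in N, time in s.
With the tool pointing down it reaches from about 325 to 850 mm from the base axis. Payload 15.5 kg.
Tool frame: the origin (TCP) lies between the finger pads; the fingertips stand 22 mm ahead of it and the grasp point (between the pads) lies 3 mm ahead of it; z points along the fingers, y is the line along which they close (so a half turn about z gives the same grasp; the last joint's range is limited). The gripper opens to 91 mm and grips with 3 to 60 N. Pads are 32 mm wide; open, the fingers measure 118 mm over their backs; the gripper's body (76 mm by 178 mm) begins 60 mm behind the grasp point.
Start: joints at [-1.337, 0.494, 1.345, -0, 1.302, -0.096], TCP at [202.41, -591.318, 235.915] pointing down, gripper open.
Joint ranges: [-2.91, 2.91], [-0.82, 2.16], [0.22, 2.67], [-1.22, 4.37], [0.12, 2.79], [-3.08, 3.08]. Speed limits (rad/s): [1.89, 1.89, 2.57, 3.01, 3.01, 3.01].

### API

Orientations are given as a unit quaternion [w, x, y, z].
In Python, from bench import * gives the robot as it stands.
- The arm moves only by the shell command python3 -m pendant 'ROWS'. ROWS is text: rows parted by semicolons, each of 7 numbers parted by spaces: the shift along the world's x, y, z scaled (see below), then the turn, a rotation vector about the world's x, y, z scaled (see below), then the finger opening in mm, from 0 to 91.2. In form: dx dy dz wx wy wz hand; .... A call has 1 to 8 rows; each row is the pose to reach, as a shift and turn from the pose commanded when the call began, turning the shorter way round; what a row does not reach only later rows make up. The controller multiplies each number of a shift by 500 mm and each number of a turn by pi rad. A row lasts 1/12 s, in which the tool goes at most 41.7 mm and 7.16 degrees, less where a joint would pass 70% of its speed; a pose out of reach is approached as far as the arm can. A call with a number of a shift or a turn outside -1 to 1 is refused whole. A call with a gripper value outside its range is refused whole. The fingers move at their own pace and stop on an object; the grip force is fixed at half the most. Time passes only in rows, so rows that repeat a pose let the fingers close. It gives the time, the measured TCP pose, the force, the opening and the grip force at its end, in the units of the state.
- read_state(): the state, without advancing time (a new reading comes with each control period).
- read_camera(name): name is "side" or "top" or "wrist"; returns the picture (480x640x3 uint8, red, green, blue); there is no depth.
- camera_model(name): a dict with "intrinsics" (3x3 intrinsics, pixels), "distortion" ([k1, k2, p1, p2, k3] as OpenCV has them; the pictures are not rectified), "xyz" and "attitude" of the camera in the world. Camera axes: x right, y down, z forward; pixel columns grow to the right and rows downward; lengths in mm; the calibration is good to about 2 mm. A picture is of the moment at which its call begins: read the wrist's pose just before it. camera_model takes no time and is no camera call; for the wrist camera it gives the pose at the moment of the call.
- sign_off(): hands the job in; it is judged then, once.
The state is a dict: "time_s": time; "joint_pos": joint angles; "joint_vel": joint speeds; "effort": joint torques, N m; "eef_pos": TCP position; "tool_rot": TCP orientation; "force": force on the tool from outside, world axes, zero at the start; "ft_torque": the same for the moment, N m; "finger_gap": finger opening in mm; "grip_force": force on a finger pad.
Only numpy, scipy, OpenCV 4.12 (cv2) and the standard library are available. Lean on these libraries where they do the work, as an engineer would, in place of code of your own. Each camera call takes 0.05 s, during which the arm holds its last target. There are 200 camera calls.

## Working session

There is one attempt and no reset: what is moved stays moved. The work goes in short steps, Python scripts to look and compute and a shell command to move; the robot and the scene stay as the last step left them, time stands still between calls to the robot, and variables do not carry over. Pictures are saved under pics/ and viewed, at most 10 in all, crops included, and the job is handed in when it is done.

```bash
mkdir -p pics; cat > h.py <<'E'
from bench import *
import numpy as np, cv2
from scipy.spatial.transform import Rotation as R
def ray(cm,uv,z):
    K=np.array(cm["intrinsics"],float);D=np.array(cm["distortion"],float)
    p=cv2.undistortPoints(np.array(uv,float).reshape(-1,1,2),K,D).reshape(-1,2)
    q=np.array(cm["attitude"],float)
    M=q if q.shape==(3,3) else R.from_quat(q[[1,2,3,0]]).as_matrix()
    d=np.c_[p,np.ones(len(p))]@M.T
    o=np.array(cm["xyz"],float)
    return o+d*((z-o[2])/d[:,2])[:,None]
def save(n,im): cv2.imwrite("pics/"+n,im[:,:,::-1])
E
python3 - <<'E'
from h import *
s=read_state();print(s["time_s"],s["eef_pos"],s["tool_rot"])
t=read_camera("top");w=read_camera("side")
save("a.png",cv2.resize(np.hstack([t,w]),(800,300)));save("t.png",t)
for n in("top","side"):print(n,camera_model(n))
E
```

```text
0.0 [ 202.31243347 -590.99089971  235.35880574] [-5.83586511e-04  9.86436379e-01  1.64143006e-01 -5.26573695e-05]
top {'intrinsics': array([[469.68955848,   0.        , 310.54661144],
       [  0.        , 469.68955848, 245.42083966],
       [  0.        ,   0.        ,   1.        ]]), 'distortion': array([-0.05393961,  0.        ,  0.        ,  0.        ,  0.        ]), 'xyz': array([397.96073326, 162.14081436, 929.19955992]), 'attitude': array([ 0.05398438, -0.69544134,  0.71503925, -0.04653931])}
side {'intrinsics': array([[550.40547391,   0.        , 315.95294337],
       [  0.        , 550.40547391, 235.12172898],
       [  0.        ,   0.        ,   1.        ]]), 'distortion': array([-0.07291564,  0.        ,  0.        ,  0.        ,  0.        ]), 'xyz': array([ 534.92665197, -615.13275754,  358.44283397]), 'attitude': array([-0.57828689,  0.81568406,  0.0102598 , -0.01176921])}
```

View pics/t.png

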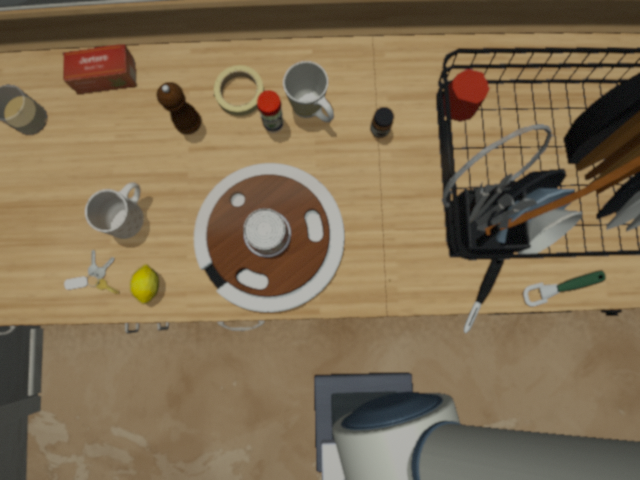

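View pics/a.png

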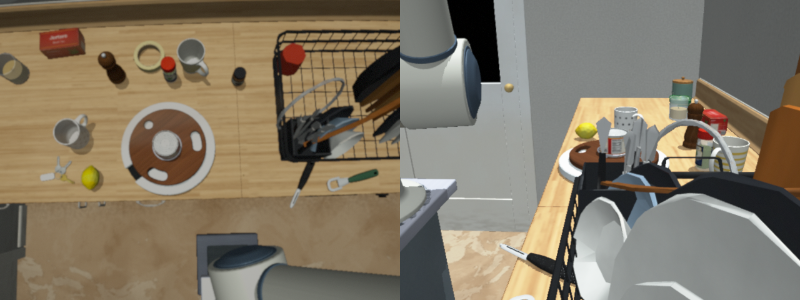

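The top view shows the disc centred near (269,237), its round hole at (238,200), oblong holes at (314,225) and (252,279), and the slot gap at (215,276), lower left. The side view shows little beyond the basket.

```bash
cat >> h.py <<'E'
def hubfit(t,cm):
    # white base rim (z=22) -> circle; returns centre
    hsv=cv2.cvtColor(t,cv2.COLOR_RGB2HSV)
    m=((hsv[:,:,1]<45)&(hsv[:,:,2]>120)).astype(np.uint8); m[:, :185]=0;m[:,355:]=0;m[:155]=0;m[320:]=0
    n,l,st,_=cv2.connectedComponentsWithStats(m); k=1+np.argmax(st[1:,4])
    c=max(cv2.findContours((l==k).astype(np.uint8),0,1)[0],key=len)
    P=ray(cm,cv2.convexHull(c).reshape(-1,2),22)[:,:2].astype(np.float32)
    return cv2.minEnclosingCircle(P)
E
python3 - <<'E'
from h import *
t=cv2.imread("pics/t.png")[:,:,::-1].copy();cm=camera_model("top")
c,r=hubfit(t,cm);print("hub",c,r)
h=ray(cm,[[238,200],[314,225],[252,279]],40)[:,:2]-c
print(np.hypot(*h.T),np.degrees(np.arctan2(h[:,1],h[:,0])))
g=t[255:295,195:240].astype(int).max(2)<45
ys,xs=np.nonzero(g);uv=[xs.mean()+195,ys.mean()+255];s=ray(cm,[uv],11)[0,:2]-c
print(uv,len(xs),np.hypot(*s),np.degrees(np.arctan2(s[1],s[0])))
b=ray(cm,[[269,237]],40);print(b)
# disc by dark red-brown mask
hsv=cv2.cvtColor(t,cv2.COLOR_RGB2HSV);print(hsv[215,285],hsv[190,260],hsv[150,260])
E
```

```text
hub (549.6918334960938, 252.07315063476562) 148.3841552734375
[89.28233288 91.26679932 90.71408129] [ 39.27327698 -80.36973679 160.31020409]
[np.float64(214.95628415300547), np.float64(275.4535519125683)] 183 130.72555386207645 124.65176104060113
[[544.08234178 249.12925545  40.        ]]
[ 12 132 104] [ 12 115 106] [ 18  98 170]
```

```bash
python3 -m pendant '0.188 0.636 0 0 0 0 0;0.188 0.636 0 0 0 0 0;0.188 0.636 0 0 0 0 0;0.188 0.636 0 0 0 0 0;0.188 0.636 0 0 0 0 0;0.188 0.636 0 0 0 0 0;0.188 0.636 0 0 0 0 0;0.188 0.636 0 0 0 0 0'
python3 -m pendant '0.188 0.636 0 0 0 0 0;0.188 0.636 0 0 0 0 0;0.188 0.636 0 0 0 0 0;0.188 0.636 0 0 0 0 0;0.188 0.636 0 0 0 0 0;0.188 0.636 0 0 0 0 0;0.188 0.636 0 0 0 0 0;0.188 0.636 0 0 0 0 0'
```

```text
time_s: 0.77
eef_pos: [296.3, -271.2, 235.8]
tool_rot: [-0.0, 0.986, 0.164, -0.0]
force: [1.3, -0.6, -0.2]
finger_gap: 40.8
grip_force: 0.0
time_s: 1.43
eef_pos: [389.2, 43.1, 236.0]
tool_rot: [0.0, 0.986, 0.164, 0.0]
force: [1.6, -0.7, -0.3]
finger_gap: 0.2
grip_force: 0.0
```

```bash
python3 -m pendant '0.12 0.408 -0.3 0 0 0 0;0.12 0.408 -0.3 0 0 0 0;0.12 0.408 -0.3 0 0 0 0;0.12 0.408 -0.3 0 0 0 0;0.12 0.408 -0.3 0 0 0 0;0.12 0.408 -0.3 0 0 0 0;0.12 0.408 -0.3 0 0 0 0;0.12 0.408 -0.3 0 0 0 0'
python3 - <<'E'
from h import *
print(read_state()["time_s"]);t=read_camera("top");w=read_camera("wrist");save("t2.png",t);save("w2.png",w)
save("b.png",cv2.resize(np.hstack([t,w]),(800,300)))
E
```

```text
time_s: 2.1
eef_pos: [448.8, 246.6, 83.9]
tool_rot: [0.0, 0.986, 0.165, -0.001]
force: [-1.3, 0.4, -0.3]
finger_gap: 0.1
grip_force: 0.0
2.1
```

View pics/b.png

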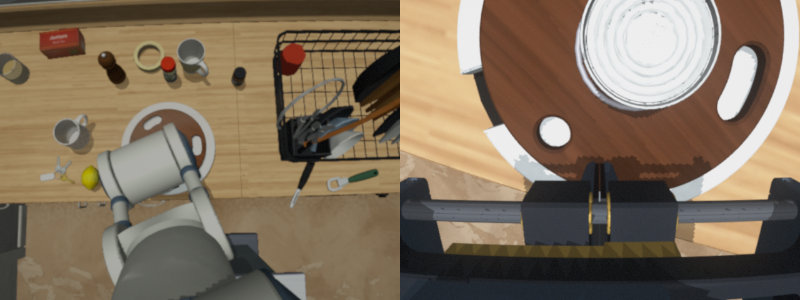

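The wrist view (half-scale crop) shows the round hole at about (555,131), full-size (248,210), just past the slot, which shows at about (485,105). An oblong hole is at upper right.

```bash
cat >> h.py <<'E'
HUB=np.array([549.7,252.1])
def holes(w,cm):
    hsv=cv2.cvtColor(w,cv2.COLOR_RGB2HSV)
    m=((hsv[:,:,1]<70)&(hsv[:,:,2]>110)).astype(np.uint8)
    out=[]
    for c in cv2.findContours(m,cv2.RETR_LIST,cv2.CHAIN_APPROX_NONE)[0]:
        if cv2.contourArea(c)<300: continue
        P=ray(cm,c.reshape(-1,2),40)[:,:2].astype(np.float32)
        (x,y),(a,b),_=cv2.minAreaRect(P); d=np.array([x,y])-HUB
        if 70<np.hypot(*d)<112 and 18<min(a,b)<40 and max(a,b)<80:
            out.append((np.degrees(np.arctan2(d[1],d[0])).round(1),np.hypot(*d).round(1),round(min(a,b),1),round(max(a,b),1)))
    return out
def look():
    t=read_state()["time_s"];cm=camera_model("wrist");w=read_camera("wrist")
    print(t,holes(w,cm));return w,cm
E
python3 - <<'E'
from h import *
w=cv2.imread("pics/w2.png")[:,:,::-1].copy();cm=camera_model("wrist");print("pic at 2.15",holes(w,cm))
# slot edges: dark gap corners at full-size pixels
print(ray(cm,[[122,130],[160,198]],22)-np.r_[HUB,0])
w,cm=look()
for i in range(8): read_camera("wrist")
w,cm=look();save("w3.png",w)
E
```

```text
pic at 2.15 [(np.float64(154.5), np.float64(88.6), 25.0, 25.7), (np.float64(-87.5), np.float64(88.3), 23.2, 59.5)]
[[-64.10541273 117.61081706  22.        ]
 [-93.79369891  88.87756026  22.        ]]
2.2 [(np.float64(156.8), np.float64(89.1), 24.7, 25.2), (np.float64(-84.8), np.float64(86.9), 23.2, 59.1)]
2.65 [(np.float64(-179.5), np.float64(88.4), 22.9, 25.4), (np.float64(-61.8), np.float64(86.5), 22.5, 53.9)]
```

```bash
python3 -m pendant '0 0 -0.034 0 0 0 0;0 0 -0.034 0 0 0 0;0 0 -0.034 0 0 0 0;0 0 -0.034 0 0 0 0;0 0 -0.034 0 0 0 0;0 0 -0.034 0 0 0 0'
python3 - <<'E'
from h import *
w=cv2.imread("pics/w3.png")[:,:,::-1];cm0=camera_model("wrist")
w,cm=look();save("w4.png",w)
g=w.max(2); K=np.array(cm["intrinsics"]);
q=np.array(cm["attitude"]);M=R.from_quat(q[[1,2,3,0]]).as_matrix()
for r in(128,136,143):
    row=[]
    for a in range(95,170,3):
        p=np.array([HUB[0]+r*np.cos(np.radians(a)),HUB[1]+r*np.sin(np.radians(a)),22.])
        rv=cv2.Rodrigues(M.T)[0];tv=-M.T@np.array(cm["xyz"])
        u=cv2.projectPoints(p,rv,tv,K,np.array(cm["distortion"]))[0].ravel().astype(int)
        row.append((a,int(g[u[1],u[0]])) if 0<=u[0]<640 and 0<=u[1]<480 else (a,-1))
    print(r,row)
print(read_state()["time_s"],read_state()["eef_pos"])
E
```

```text
time_s: 3.2
eef_pos: [449.6, 245.1, 69.4]
tool_rot: [-0.0, 0.986, 0.164, 0.0]
force: [0.5, -0.0, -0.5]
finger_gap: 0.4
grip_force: 0.0
3.2 [(np.float64(-150.4), np.float64(88.5), 22.3, 24.4), (np.float64(98.3), np.float64(87.7), 24.1, 38.8)]
128 [(95, 218), (98, 231), (101, 235), (104, 233), (107, 229), (110, 234), (113, 223), (116, 48), (119, 51), (122, 51), (125, 53), (128, 57), (131, 51), (134, 58), (137, 156), (140, 237), (143, 236), (146, 236), (149, 234), (152, 199), (155, 216), (158, 191), (161, 176), (164, 157), (167, 31)]
136 [(95, 237), (98, 237), (101, 237), (104, 237), (107, 237), (110, 237), (113, 237), (116, 214), (119, 228), (122, 227), (125, 222), (128, 228), (131, 215), (134, 216), (137, 238), (140, 237), (143, 238), (146, 238), (149, 238), (152, 205), (155, 208), (158, 205), (161, 196), (164, 37), (167, 33)]
143 [(95, 236), (98, 237), (101, 237), (104, 237), (107, 237), (110, 237), (113, 237), (116, 226), (119, 231), (122, 230), (125, 231), (128, 223), (131, 221), (134, 219), (137, 237), (140, 238), (143, 238), (146, 237), (149, 239), (152, 205), (155, 203), (158, 203), (161, 199), (164, 39), (167, 32)]
3.25 [449.5573155  245.09658612  69.33999875]
```

```bash
H='0 0 0 0 0 0 0'
python3 -m pendant '0 0 -0.006 0 0 0 0;0 0 -0.006 0 0 0 0;0 0 -0.006 0 0 0 0;0 0 -0.006 0 0 0 0;0 0 -0.006 0 0 0 0;0 0 -0.006 0 0 0 0;0 0 -0.006 0 0 0 0;0 0 -0.006 0 0 0 0'
for i in 1 2 3 4 5; do python3 -m pendant '0 0 0 0 0 0 0;0 0 0 0 0 0 0;0 0 0 0 0 0 0;0 0 0 0 0 0 0;0 0 0 0 0 0 0;0 0 0 0 0 0 0;0 0 0 0 0 0 0;0 0 0 0 0 0 0' >/dev/null; done
python3 - <<'E'
from h import *
look();look();s=read_state();print(s["time_s"],s["eef_pos"],s["force"])
E
```

```text
time_s: 3.92
eef_pos: [449.3, 245.0, 65.9]
tool_rot: [-0.0, 0.986, 0.164, 0.0]
force: [-0.1, 0.4, -0.5]
finger_gap: 0.5
grip_force: 0.0
7.25 [(np.float64(169.7), np.float64(88.1), 25.4, 57.9), (np.float64(-71.2), np.float64(86.2), 21.9, 58.6)]
7.3 [(np.float64(172.0), np.float64(88.1), 25.3, 58.7), (np.float64(-68.9), np.float64(86.1), 21.9, 58.5)]
7.35 [449.34473689 244.98434593  65.91052462] [0.06341568 0.70161209 0.56178324]
```

```bash
python3 -m pendant '0 0 0 0 0 0 0;0 0 0 0 0 0 0;0 0 0 0 0 0 0;0 0 0 0 0 0 0;0 0 0 0 0 0 0;0 0 0 0 0 0 0;0 0 0 0 0 0 0;0 0 0 0 0 0 0'
python3 -m pendant '0 0 0 0 0 0 0;0 0 0 0 0 0 0;0 0 0 0 0 0 0;0 0 0 0 0 0 0;0 0 0 0 0 0 0;0 0 0 0 0 0 0;0 0 0 0 0 0 0;0 0 -0.006 0 0 0 0'
python3 -m pendant '0 0 -0.003 0 0 0 0;0 0 -0.004 0 0 0 0'
python3 - <<'E'
from h import *
look();look();s=read_state();print(s["time_s"],s["eef_pos"],s["force"])
E
```

```text
time_s: 8.02
eef_pos: [449.4, 245.0, 65.9]
tool_rot: [-0.0, 0.986, 0.164, 0.0]
force: [0.6, 0.3, 1.0]
finger_gap: 0.4
grip_force: 0.0
time_s: 8.68
eef_pos: [449.6, 245.1, 63.2]
tool_rot: [-0.0, 0.986, 0.164, 0.0]
force: [0.9, 0.1, -0.2]
finger_gap: 0.6
grip_force: 0.0
time_s: 8.85
eef_pos: [449.2, 245.0, 60.7]
tool_rot: [0.0, 0.986, 0.164, -0.0]
force: [-1.1, -1.2, 3.9]
finger_gap: 0.1
grip_force: 2.4
8.85 [(np.float64(-125.4), np.float64(87.3), 23.5, 58.1)]
8.9 [(np.float64(-125.3), np.float64(87.3), 23.5, 58.0)]
8.95 [449.28406501 244.97143692  60.83869967] [-0.94721141 -0.10813678  3.29791378]
```

```bash
python3 -m pendant '0.0005 -0.006 0 0 0 0.01 0;0.0015 -0.012 0 0 0 0.02 0;0.002 -0.018 0 0 0 0.03 0;0.0035 -0.024 0 0 0 0.04 0;0.005 -0.03 0 0 0 0.05 0;0.006 -0.0364 0 0 0 0.058 0;0.006 -0.0364 0 0 0 0.058 0;0.006 -0.0364 0 0 0 0.058 0'
python3 - <<'E'
from h import *
w,_=look();save("w5.png",w);s=read_state();print(s["time_s"],s["eef_pos"],s["force"])
E
```

```text
time_s: 9.62
eef_pos: [452.2, 226.7, 61.0]
tool_rot: [-0.0, 0.968, 0.253, -0.0]
force: [-1.4, -1.0, 4.5]
finger_gap: 0.3
grip_force: 2.0
9.6167 [(np.float64(-114.9), np.float64(87.3), 23.6, 58.0)]
9.6667 [452.13842113 226.81433641  60.93645763] [-1.67118795 -0.57095305  3.49901753]
```

View pics/w5.png

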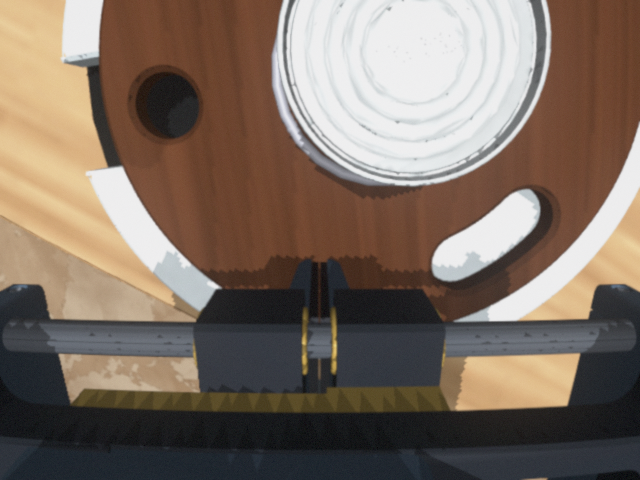

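The round hole at (165,102) is dark all through, and lies in line with the slot gap at the rim, (95,65) to (105,168). I'll lift off and check.

```bash
python3 - <<'E'
from h import *
cm=camera_model("wrist");d=ray(cm,[[165,103]],40)[0,:2]-HUB;print(np.hypot(*d),np.degrees(np.arctan2(d[1],d[0])))
E
python3 -m pendant '0 0 0.01 0 0 0 0;0 0 0.03 0 0 0 0;0 0 0.1 0 0 0 0;0 0 0.15 0 0 0 0;0 0 0.2 0 0 0 0;0 0 0.2 0 0 0 0;0 0 0.2 0 0 0 0;0 0 0.2 0 0 0 0'
python3 - <<'E'
from h import *
w,cm=look();save("w6.png",w)
for i in range(6): read_camera("wrist")
look()
print(read_state()["force"])
E
```

```text
91.32677346896226 126.27776019765243
time_s: 10.33
eef_pos: [452.1, 226.8, 161.0]
tool_rot: [0.0, 0.967, 0.253, 0.0]
force: [0.3, 0.2, 0.2]
finger_gap: 0.3
grip_force: 0.0
10.3333 [(np.float64(-115.1), np.float64(88.9), 26.4, 60.7)]
10.6833 [(np.float64(-115.5), np.float64(88.9), 26.3, 60.6)]
[-0.05924012  1.09667632  0.34695118]
```

View pics/w6.png

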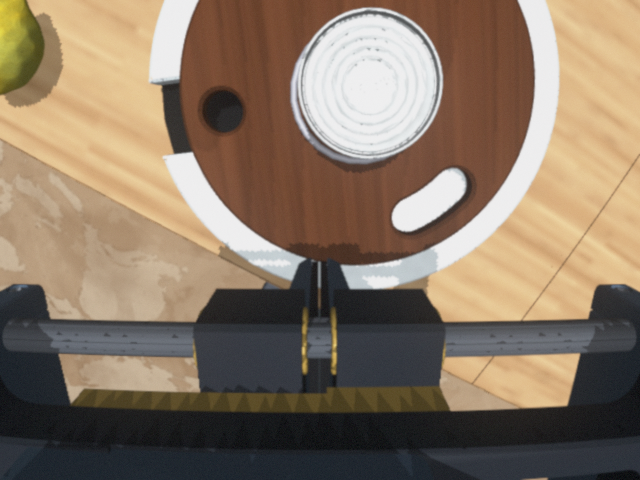

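The round hole at (223,110) lines up with the slot gap centred near (174,120). It measures about 126° against 125° for the slot. The disc is at rest and the hand is clear.

```bash
python3 -c "
from bench import *
print(sign_off())"
```

```text
the job is handed in; nothing more can be done
None
```

I stopped the turntable with its round hole over the slot, about 1° off by my camera measurement (roughly 2 mm, with 18 mm allowed), then lifted the hand clear with the disc at rest and handed the job in at about 11 s; no verdict was returned.

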